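Clamp a V-block on a T-slot plate with a quarter-turn stud

ROBOT

A 7-joint arm with a two-finger parallel gripper is mounted at the origin on a cart in front of the work surface, level with it; the furniture and walls round the work are solid. World frame = base frame: x ahead of the robot, y to its left, z up, the work surface at z = 0. Lengths are in m, angles in rad, forces in N, time in s.
With the tool pointing down it reaches from about 0.35 to 0.9 m from the base axis. Payload 8.1 kg.
Tool frame: the origin (TCP) lies midway between the tips of the shut fingers; the grasp point (between the pads) lies 19 mm behind it; z points along the fingers, y is the line along which they close (so a half turn about z gives the same grasp; the last joint's range is limited). The gripper opens to 92 mm and grips with 3 to 60 N. Pads are 19 mm wide; open, the fingers measure 130 mm over their backs; the gripper's body (75 mm by 190 mm) begins 47 mm behind the grasp point.
Start: joints at [1.194, 0.434, 0.025, 1.573, -0.012, 1.134, -0.075], TCP at [0.169, -0.602, 0.227] pointing down, gripper open.
Joint ranges: [-2.62, 2.62], [-0.44, 2.09], [-1.27, 1.32], [0.08, 2.57], [-1.32, 4.46], [0.12, 2], [-2.74, 2.74]. Speed limits (rad/s): [2.22, 2.22, 3.01, 3.01, 3.14, 3.14, 3.14].

INTERFACE

Orientations are given as a rotation vector (axis times angle).
In Python, from cell import observe, get_image, camera_model, sign_off, recognise, silhouettes gives the robot as it stands.
- The arm moves only by the tool apply_moves, never from a script. Its argument "motion" is a list of rows, each an object of numbers: "x", "y", "z": the shift along the world's x, y, z in cm; "yaw": the turn about the world's z in degrees; "hand": the opening, from -1 (shut) to 1 (fully open), so that 0 is half open. In form: [{"x": .., "y": .., "z": .., "yaw": .., "hand": ..}, ...]. A call has 1 to 10 rows; each row is the pose to reach, as a shift and turn from the pose commanded when the call began; what a row does not reach only later rows make up. A row lasts 1/8 s, in which the tool goes at most 62.5 mm and 10.7 degrees, less where a joint would pass 70% of its speed; a pose out of reach is approached as far as the arm can. A call with a gripper value outside its range is refused whole. The fingers move at their own pace and stop on an object; "newtons" is the grip in N (left out, the last holds). Time passes only in rows, so rows that repeat a pose let the fingers close. It gives the time, the measured TCP pose, the force, the opening and the grip force at its end, in the units of the state.
- observe(): the state, without advancing time (a new reading comes with each control period).
- get_image(name): name is "scene" or "side" or "wrist"; returns the picture (400x640x3 uint8, blue, green, red); there is no depth.
- camera_model(name): a dict with "camera_matrix" (3x3 intrinsics, pixels), "T" (4x4, takes a point from camera to world coordinates). Camera axes: x right, y up, looking along -z (the intrinsics and any distortion apply to the point x, -y, -z); pixel columns grow to the right and rows downward; lengths in m; the calibration is good to about 2 mm. A picture is of the moment at which its call begins: read the wrist's pose just before it. camera_model takes no time and is no camera call; for the wrist camera it gives the pose at the moment of the call.
- sign_off(): hands the job in; it is judged then, once.
Trained networks look in the newest picture that a camera, given by its name, has taken for a name from the list of things; names that differ only in an ending like _2 or _b are one class to them, and where a whole thing is asked for, a point or a joint stands for the part that bears it (a point fixed in the world has none). Each returns a list of dicts, best first, with "p" (0 to 1); they miss things now and then, are a little off and sometimes report something else, mostly with a low value. They report only what shows in the picture. A call takes as long as a camera call. They do not tell look-alikes from the thing itself.
- recognise(query, camera): "rect" ([left, top, right, bottom] in pixels, round what is visible of it).
- silhouettes(query, camera): "mask" (400x640 bool, what is visible of it) and "rect" ([left, top, right, bottom] in pixels, round what is visible of it).
The state is a dict: "clock": time; "joints": joint angles; "dq": joint speeds; "joint_efforts": joint torques, N m; "position": TCP position; "ee_rot": TCP orientation; "force": force on the tool from outside, world axes, zero at the start; "ft_torque": the same for the moment, N m; "width": opening from 0.0 (shut) to 1.0 (fully open); "gripper_force": force on a finger pad.
Only numpy, scipy, OpenCV 4.12 (cv2) and the standard library are available. Lean on these libraries where they do the work, as an engineer would, in place of code of your own. Each camera call takes 0.05 s, during which the arm holds its last target. There are 200 camera calls.

TASK

Take the spring stud with the T-handle out of its wooden stand, drop its head lengthways into the T-slot in front of the V-block's notched foot, and slide it along, collar above the foot, so that the shank goes into the notch and pushes the block gently home against the setting screw of the end stop. Press the handle down against the spring, turn it a quarter turn clockwise so that the head locks crosswise under the slot's lips, and let go, with the foot clamped and the block still touching the screw. Force nothing, and leave the other tools where they are.

Things in the scene. Friction and masses are not known exactly. Their poses are not given: they have to be found in the camera images.
- tslot_plate: Fixed aluminium plate, 130 (x) x 320 (y) x 34 mm high, with one T-slot along y, open at both ends. Origin: middle of the underside. Slot centred on x = 0: neck 22 mm wide between two lips (z = 22 to 34, upper edges chamfered 2 mm), below them a channel 37 mm wide (z = 8 to 22).
- slot_mid (a point): Middle of the plate's top, 34 mm above its underside. Near the plate's -y end a dark steel end stop is bolted across the slot (76 x 26 x 36 mm); its setting screw, 12 mm thick, axis 13 mm above the plate's top, points to +y over the slot. The screw's tip is 72 to 112 mm to the -y side of this point; just where is not measured: feel for it (or see it).
- v_block: Loose grey cast V-block, 0.55 to 0.9 kg, on the plate over the slot; a key under it runs in the neck, so it slides only along the slot, dragging with 2 to 7 N. Origin: middle of the underside of its body (90 in x, 64 in y, 42 mm high), at the plate's top; axes parallel to the plate's. The setting screw meets the middle of its -y face (y = -32). It starts 6 to 40 mm short of it.
- notch_end (a point): On the V-block, 65 mm to +y of its origin, 8 mm up: closed end of the notch, on its centre line, at the top of the foot. The foot, 56 mm wide and 8 mm thick, reaches from the body to 94 mm in +y; the notch, 17 mm wide, flared at its mouth, is open at that end. A stud pushed fully into it has its axis 7 mm to +y of this point.
- stud: Clamping stud, 0.25 kg, 84 mm high, upright. Origin: on the axis, under the head; z up. Dark T-head 34 (y) x 20 (x) x 9 mm, too wide for the notch; two opposite corners are square, so under the lips it turns from lengthways only clockwise from above and comes up against the channel's walls 90 to 100 degrees on. Shank diameter 14 mm, hub diameter 29 mm from z = 41 to 57.
- stud_handle (a point): Middle of the stud's T-handle, 73 mm above its origin: a black bar 56 mm long (the stud's x, so square to the head's long side), 12 mm thick (y), 22 mm high; under it to the hub a neck of 12 mm diameter, 5 mm long.
- collar_seat (a point): On the stud's axis 25 mm above its origin: underside of the relaxed spring collar (diameter 36, 4 mm thick). Height of the stud's origin over the plate's underside: 9 mm with the collar on the bare plate; 17 mm or more for the collar to pass over the foot (head still in the neck below 30); 9 to 12 mm when pressed down on the foot so that the head can turn; 13 mm locked.
- stud_collar (a joint): How far the spring collar is pushed up towards the handle, in m: 0 relaxed, 0.004 when the locked stud clamps the foot, at most 0.012. The spring takes 5.4 N to start and 0.9 N more for each mm. Along the slot, 10 N of push on the stud is plenty to bring the block home and keep it there.
- stud_rack: Fixed wooden stand, 62 (x) x 150 (y) x 30 mm high, with a groove 23 mm wide and 130 mm long along y in its top. Origin: middle of the underside. The stud's head stands lengthways on the groove's floor, 6 mm above the origin, its collar 1 mm above the stand's top, anywhere within 45 mm of the middle.
- speed_square: Bystander: aluminium triangular square, 160 x 166 x 18 mm, lying on the bench near its front edge, to the right of the plate. Origin: middle of its underside.
- tape_measure: Bystander: yellow tape measure, 38 x 78 x 64 mm, behind the plate. Origin: middle of its underside.
- driver_red: Bystander: red-handled screwdriver, 29 x 212 x 25 mm, lying behind the plate. Origin: middle of its underside.
- bolt_1: Bystander: hex bolt, 52 mm high, standing on its head near the bench's front edge. Origin: middle of its underside.
There are look-alikes about, which are no part of the job. What is shaped like the stud but green, orange or red is not meant.

How it is judged:
On the way, in this order (a step that is already met when the one before it is completed fails the run):
1. the stud's head stands lengthways in the T-slot, in front of the foot (z of stud in the frame of tslot_plate below 0.028 m and x of stud in the frame of tslot_plate between -0.004 and 0.004 m and angle between the y axis of stud and the y axis of tslot_plate, either way round below 0.25 rad and y of stud in the frame of v_block above 0.085 m), for 0.1 s.
2. the shank is fully in the notch, and the block is pushed home against the setting screw with 2 N or more (y of stud in the frame of v_block below 0.0755 m and z of stud in the frame of tslot_plate below 0.028 m and contact force between v_block and end_stop above 2 N), for 0.2 s.
At the end, for the whole second after the job is handed in: The stud stands upright in the notch with its head crosswise under the lips (within 17 degrees), drawn up by its spring (origin 10.5 to 15 mm above the plate's underside, collar up 2.5 mm or more), shank within 3.5 mm of the notch's end, block flat and within 1.5 mm of the screw, all at rest (angle between the y axis of stud and the x axis of tslot_plate, either way round below 0.3 rad and z of stud in the frame of tslot_plate between 0.0105 and 0.015 m and value of joint stud_collar above 0.0025 m and y of stud in the frame of v_block below 0.0755 m and y of end_stop_c3 in the frame of v_block above -0.0445 m and z of v_block in the frame of tslot_plate below 0.036 m and angle between stud's own z axis and vertical below 0.1 rad and linear speed of each of stud, v_block below 0.02 m/s); the robot touches nothing.
It fails at once if the block is pressed against the setting screw with more than 20 N (contact force between v_block and end_stop above 20 N).
It fails at once if the stud is forced against the plate with more than 40 N (contact force between stud and tslot_plate above 40 N).
It fails at once if the V-block is tipped (angle between v_block's own z axis and vertical above 0.12 rad).
It fails at once if a bystander is moved by more than 3 cm (distance of any of speed_square, tape_measure, driver_red, bolt_1 from where it was at the start of the episode above 0.03 m).
It also fails if it takes over 54 s, if anything falls off the work surface, if the arm or the gripper's body presses on something with over 40 N, if the wrist force passes 120 N, or if a joint passes its speed limit or range.

## Working session

There is one attempt and no reset: what is moved stays moved. The work goes in short steps, Python scripts to look and compute and a tool call to move; the robot and the scene stay as the last step left them, time stands still between calls to the robot, and variables do not carry over. Pictures are saved under pics/ and viewed, at most 10 in all, crops included, and the job is handed in when it is done.

Besides the shell and the picture viewer there is one more tool, called after "Call:" as a command line: name --argument value ..., lists and objects as JSON in quotes. apply_moves: Moves the arm, as the interface text tells. Its arguments: {"type":"object","properties":{"motion":{"type":"array","items":{"type":"object","properties":{"x":{"type":"number"},"y":{"type":"number"},"z":{"type":"number"},"yaw":{"type":"number"},"hand":{"type":"number"}}}},"newtons":{"type":"number"}},"required":["motion"]}

```bash
mkdir -p pics
python3 - <<'E'
from cell import *
import cv2,numpy as np
a=get_image("scene");b=get_image("side")
cv2.imwrite("pics/s.png",a);cv2.imwrite("pics/d.png",b)
for c in("scene","side"):
    m=camera_model(c);print(c,np.round(m["camera_matrix"],1).tolist(),np.round(m["T"],3).tolist(),[k for k in m])
    for q in("stud","stud_rack","tslot_plate","v_block"):
        print(q,[(r["rect"],round(r["p"],2)) for r in recognise(q,c)])
print(observe())
E
```

```text
scene [[441.9, 0.0, 317.8], [0.0, 441.9, 197.3], [0.0, 0.0, 1.0]] [[-0.769, 0.361, -0.527, -0.073], [-0.639, -0.458, 0.618, 0.713], [-0.018, 0.812, 0.583, 0.761], [0.0, 0.0, 0.0, 1.0]] ['camera_matrix', 'T']
stud [([283.9, 250.2, 303.7, 286.5], 0.92), ([218.4, 263.7, 241.3, 299.9], 0.63), ([228.9, 216.9, 245.6, 247.2], 0.56), ([286.6, 296.2, 305.3, 339.4], 0.55)]
stud_rack [([209.0, 275.4, 269.8, 329.4], 0.65), ([402.7, 173.0, 463.9, 203.7], 0.29)]
tslot_plate [([277.0, 167.5, 373.2, 240.1], 0.87)]
v_block [([306.7, 172.3, 351.1, 208.1], 0.76)]
side [[384.0, 0.0, 319.6], [0.0, 384.0, 203.2], [0.0, 0.0, 1.0]] [[-0.986, 0.075, -0.152, 0.4], [-0.168, -0.544, 0.822, 0.797], [-0.021, 0.836, 0.549, 0.601], [0.0, 0.0, 0.0, 1.0]] ['camera_matrix', 'T']
stud [([337.5, 247.5, 364.0, 288.1], 0.98), ([250.2, 242.0, 272.8, 281.7], 0.8), ([386.2, 292.2, 417.3, 332.9], 0.7), ([298.9, 309.2, 320.5, 320.3], 0.67), ([298.4, 279.7, 320.6, 323.5], 0.61)]
stud_rack [([282.3, 298.1, 366.4, 353.3], 0.65)]
tslot_plate [([283.2, 170.5, 341.4, 243.2], 0.92)]
v_block [([300.9, 175.5, 331.5, 211.0], 0.62)]
{'clock': 0.5, 'joints': array([ 1.19441375,  0.43453412,  0.02500326,  1.57325429, -0.0115991 ,
        1.13396817, -0.07509639]), 'dq': array([ 0.00120364, -0.0015519 , -0.00107884, -0.00076614,  0.00081991,
        0.00028286, -0.00165834]), 'joint_efforts': array([-1.93612294e-03, -6.67136407e+01,  9.82405320e-01, -3.14571083e+01,
       -6.07399503e-02,  3.39209440e-02,  1.89884315e-05]), 'position': array([ 0.16895302, -0.60172425,  0.22669963]), 'ee_rot': array([-3.11220628e+00, -4.28581350e-01,  2.97929378e-05]), 'force': array([0.26925504, 0.06929048, 0.29535872]), 'ft_torque': array([ 0.00312256,  0.00275245, -0.00382328]), 'gripper_force': 0.0, 'width': 1.0014424005646985}
```

Run:
```python
import cv2,numpy as np
a=cv2.imread("pics/s.png")[150:360,190:480];b=cv2.imread("pics/d.png")[160:370,210:450]
a=cv2.resize(a,(800,579),interpolation=cv2.INTER_CUBIC);b=cv2.resize(b,(686,600),interpolation=cv2.INTER_CUBIC)
cv2.imwrite("pics/s2.png",a);cv2.imwrite("pics/d2.png",b)
```

```text
(no output)
```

View pics/s2.png

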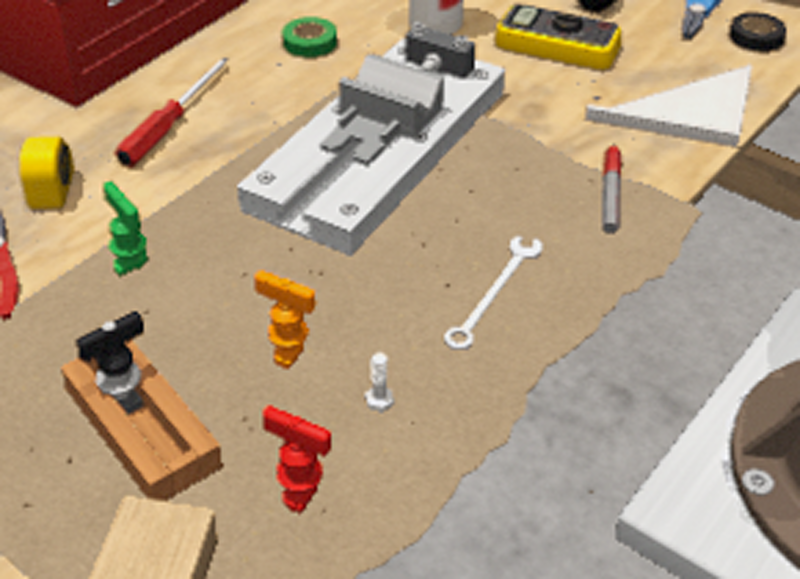

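View pics/d2.png

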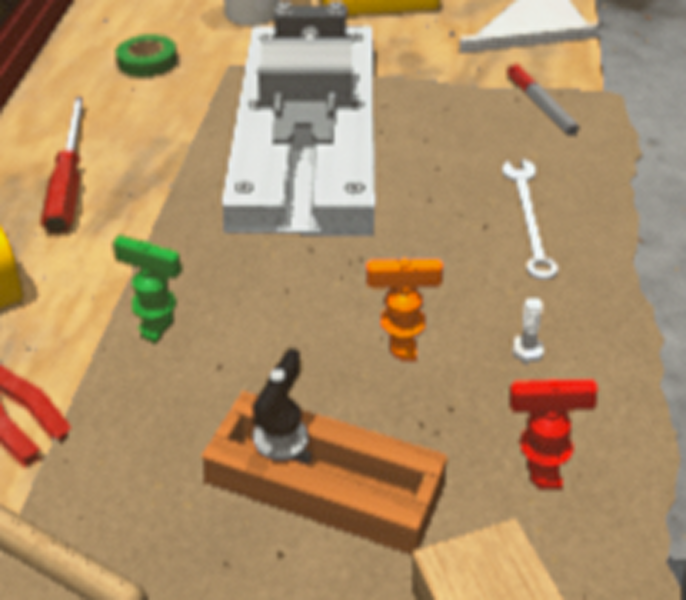

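Candidates for the stud in the scene picture are black in the wooden stand (~230,273), green (~236,232), orange (~294,268) and red (~296,318). The one I want is black, with a steel collar, and stands in the groove. The two enlarged crops already show it. The plate is at ~(325,205), with the block's notched foot facing the near end.

```bash
cat > h.py <<'E'
from cell import *
import cv2,numpy as np
from scipy.optimize import least_squares
def proj(m,P):
    T=np.linalg.inv(m["T"]);p=np.asarray(P)@T[:3,:3].T+T[:3,3]
    K=m["camera_matrix"];return np.c_[K[0,2]+K[0,0]*p[:,0]/-p[:,2],K[1,2]+K[1,1]*-p[:,1]/-p[:,2]]
def ray(m,uv,z):
    K=m["camera_matrix"];d=np.array([(uv[0]-K[0,2])/K[0,0],-(uv[1]-K[1,2])/K[1,1],-1])
    d=m["T"][:3,:3]@d;o=m["T"][:3,3];return o+d*(z-o[2])/d[2]
def R(q,P):
    c,s=np.cos(q[2]),np.sin(q[2]);P=np.asarray(P,float)
    return np.c_[q[0]+c*P[:,0]-s*P[:,1],q[1]+s*P[:,0]+c*P[:,1],P[:,2]]
def fit(q0,obs): # obs: list of (model,pts,uv)
    f=lambda q:np.concatenate([(proj(m,R(q,P))-uv).ravel() for m,P,uv in obs])
    r=least_squares(f,q0,loss="soft_l1");return r.x,f(r.x)
E
python3 - <<'E'
from h import *
S=camera_model("scene");D=camera_model("side")
s=lambda l:np.array(l)*.3625+[190,150]
d=lambda l:np.array(l)*.35+[210,160]
# plate: front = +y end (towards camera)?
h=.034;X=.065;Y=.16
FL,FR,BL,BR=[None]*4
for z,p in((h,(224,207)),(h,(374,207)),(h,(258,28)),(h,(372,28))):print(ray(D,d([p])[0],z))
for z,p in((h,(240,186)),(h,(352,230)),(h,(503,65))):print('s',ray(S,s([p])[0],z))
for z,p in((.09,(80,335)),(.09,(140,317)),(.09,(110,326))):print('handle s',ray(S,s([p])[0],z))
for z,p in((.09,(290,352)),(.09,(277,375)),):print('handle d',ray(D,d([p])[0],z))
print('vfoot',ray(D,d([(275,140)])[0],.042),ray(D,d([(332,140)])[0],.042))
print('rack d',[ray(D,d([p])[0],.03).round(3) for p in((205,455),(415,525),(445,455),(240,395))])
print('rack s',[ray(S,s([p])[0],.03).round(3) for p in((62,372),(155,475),(219,450),(130,340))])
E
```

```text
[0.61005933 0.08476385 0.034     ]
[0.48451389 0.06677297 0.034     ]
[ 0.64828818 -0.23102177  0.034     ]
[ 0.52542602 -0.24718223  0.034     ]
s [0.60989974 0.08073818 0.034     ]
s [0.48363998 0.06375738 0.034     ]
s [ 0.53205367 -0.25461092  0.034     ]
handle s [0.52517574 0.33965309 0.09      ]
handle s [0.50362102 0.2973814  0.09      ]
handle s [0.51448262 0.31868245 0.09      ]
handle d [0.5110419 0.298105  0.09     ]
handle d [0.51542781 0.31902258 0.09      ]
vfoot [ 0.58448665 -0.00887165  0.042     ] [ 0.53315536 -0.01603551  0.042     ]
rack d [array([0.562, 0.339, 0.03 ]), array([0.422, 0.371, 0.03 ]), array([0.408, 0.315, 0.03 ]), array([0.551, 0.285, 0.03 ])]
rack s [array([0.558, 0.343, 0.03 ]), array([0.423, 0.366, 0.03 ]), array([0.402, 0.319, 0.03 ]), array([0.541, 0.284, 0.03 ])]
```

Call:
apply_moves --motion '[{"x":6,"y":2,"z":3,"yaw":5},{"x":11,"y":6,"z":5,"yaw":10},{"x":16,"y":11,"z":5,"yaw":15},{"x":20,"y":16,"z":5,"yaw":20},{"x":24,"y":21,"z":5,"yaw":25},{"x":28,"y":26,"z":5,"yaw":30},{"x":30,"y":32,"z":5,"yaw":35},{"x":31,"y":38,"z":5,"yaw":40},{"x":32,"y":44,"z":5,"yaw":45},{"x":33,"y":50,"z":5,"yaw":50}]'

```text
schema error: expected keys x, y, z, yaw, hand
```

Call:
apply_moves --motion '[{"x":0,"y":6,"yaw":2},{"x":0,"y":12,"yaw":5},{"x":0,"y":18,"yaw":8},{"x":0.5,"y":24,"yaw":10},{"x":1,"y":30,"yaw":12},{"x":1.5,"y":36,"yaw":12},{"x":1.6,"y":42,"yaw":12},{"x":1.6,"y":42,"yaw":12},{"x":1.6,"y":42,"yaw":12}]'

```text
schema error: expected keys x, y, z, yaw, hand
```

Call:
apply_moves --motion '[{"x":6,"y":2,"z":3,"yaw":5,"hand":1},{"x":11,"y":6,"z":5,"yaw":10,"hand":1},{"x":16,"y":11,"z":5,"yaw":15,"hand":1},{"x":20,"y":16,"z":5,"yaw":20,"hand":1},{"x":24,"y":21,"z":5,"yaw":25,"hand":1},{"x":28,"y":26,"z":5,"yaw":30,"hand":1},{"x":30,"y":32,"z":5,"yaw":35,"hand":1},{"x":31,"y":38,"z":5,"yaw":40,"hand":1},{"x":32,"y":44,"z":5,"yaw":45,"hand":1},{"x":33,"y":50,"z":5,"yaw":50,"hand":1}]'

```text
clock: 1.75
position: [0.4962, -0.1173, 0.277]
ee_rot: [2.637, 1.707, 0.001]
force: [0.5, 0.2, -0.3]
width: 0.999
gripper_force: 0.0
```

Call:
apply_moves --motion '[{"x":0,"y":6,"z":0,"yaw":2,"hand":1},{"x":0,"y":12,"z":0,"yaw":5,"hand":1},{"x":0,"y":18,"z":0,"yaw":8,"hand":1},{"x":0.5,"y":24,"z":0,"yaw":10,"hand":1},{"x":1,"y":30,"z":0,"yaw":12,"hand":1},{"x":1.5,"y":36,"z":0,"yaw":12,"hand":1},{"x":1.6,"y":42,"z":0,"yaw":12,"hand":1},{"x":1.6,"y":42,"z":0,"yaw":12,"hand":1},{"x":1.6,"y":42,"z":0,"yaw":12,"hand":1}]'

```text
clock: 2.88
position: [0.512, 0.3004, 0.2764]
ee_rot: [2.446, 1.97, -0.001]
force: [-0.4, -0.6, -0.6]
width: 1.0
gripper_force: 0.0
```

Run:
```python
from h import *
a=get_image("wrist");cv2.imwrite("pics/w1.png",a)
o=observe();m=camera_model("wrist");np.save("w1.npy",m["T"]);print(o["clock"],o["position"],o["ee_rot"],np.round(m["camera_matrix"],1).tolist(),m["T"].round(3).tolist())
for q in("stud","stud_handle"):print([(r["rect"],round(r["p"],2)) for r in recognise(q,"wrist")])
```

```text
2.925 [0.51238959 0.29944442 0.2765732 ] [ 2.44751983e+00  1.96808910e+00 -9.34602637e-04] [[295.3, 0.0, 318.4], [0.0, 295.3, 205.2], [0.0, 0.0, 1.0]] [[0.977, 0.205, 0.066, 0.531], [-0.215, 0.93, 0.299, 0.381], [0.0, -0.306, 0.952, 0.433], [0.0, 0.0, 0.0, 1.0]]
[([269.6, 233.3, 310.6, 280.2], 0.86), ([306.1, 146.2, 333.8, 187.5], 0.68), ([408.3, 203.7, 456.3, 242.4], 0.57)]
[([307.3, 144.2, 332.0, 189.1], 0.98), ([270.8, 234.6, 311.9, 277.1], 0.84), ([169.8, 187.9, 220.8, 225.8], 0.72), ([403.9, 206.4, 451.6, 237.8], 0.68)]
```

View pics/w1.png

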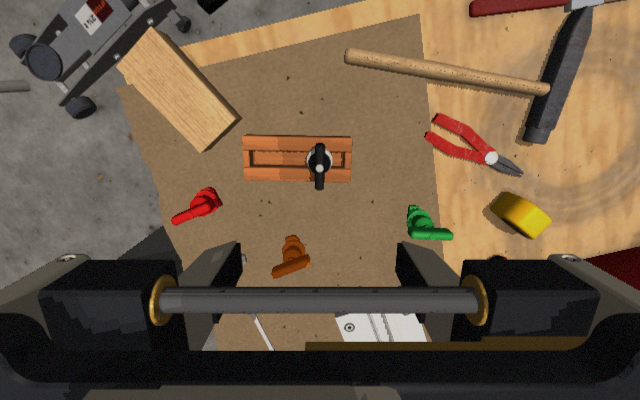

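The wrist picture shows the black handle upright at about (319,166) in the stand, square to the fingers' closing line. Next I measure its mask.

Run:
```python
from h import *
a=cv2.imread("pics/w1.png");m=camera_model("wrist");m["T"]=np.load("w1.npy")
g=a[135:200,300:340].max(2)
ys,xs=np.where(g<45);print(xs.min()+300,xs.max()+300,ys.min()+135,ys.max()+135)
for y in range(140,194,4):
    k=np.where(a[y,300:340].max(1)<45)[0]+300;print(y,k.min() if len(k) else 0,k.max() if len(k) else 0)
for uv in((319.5,143.5),(319.5,189),(319.5,166)):print(ray(m,uv,.09))
c=cv2.resize(a[120:210,260:380],None,fx=6,fy=6,interpolation=cv2.INTER_CUBIC);cv2.imwrite("pics/w1c.png",c)
```

```text
309 329 143 189
140 0 0
144 316 323
148 315 324
152 315 324
156 311 327
160 309 329
164 309 329
168 310 328
172 314 324
176 315 323
180 314 323
184 315 322
188 316 322
192 0 0
[0.52473268 0.3453682  0.09      ]
[0.51325238 0.29292075 0.09      ]
[0.5191919  0.32005528 0.09      ]
```

View pics/w1c.png

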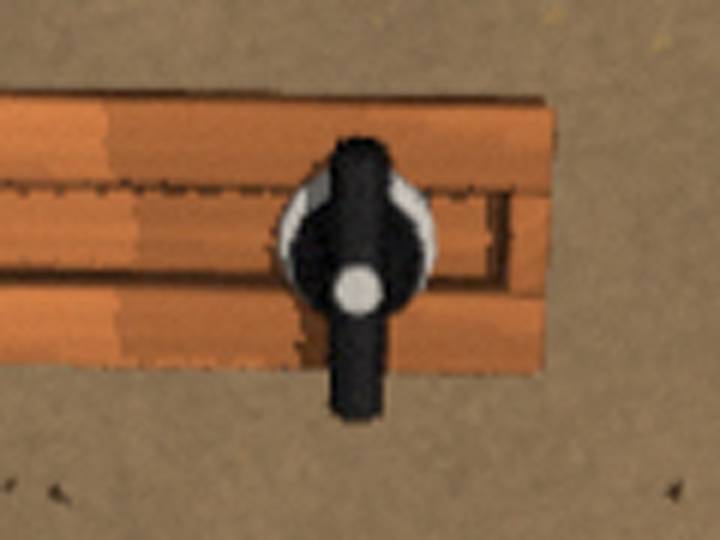

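Call:
apply_moves --motion '[{"x":0.7,"y":2.0,"z":-5,"yaw":0,"hand":0.2},{"x":0.7,"y":2.0,"z":-10,"yaw":0,"hand":0.2},{"x":0.7,"y":2.0,"z":-15,"yaw":0,"hand":0.2},{"x":0.7,"y":2.0,"z":-18,"yaw":0,"hand":0.2},{"x":0.7,"y":2.0,"z":-20,"yaw":0,"hand":0.2},{"x":0.7,"y":2.0,"z":-21.2,"yaw":0,"hand":0.2},{"x":0.7,"y":2.0,"z":-21.2,"yaw":0,"hand":0.2},{"x":0.7,"y":2.0,"z":-21.2,"yaw":0,"hand":0.2}]'

```text
clock: 4.03
position: [0.5196, 0.3213, 0.0659]
ee_rot: [2.447, 1.97, 0.003]
force: [0.9, 0.0, -0.2]
width: 0.601
gripper_force: 0.0
```

Call:
apply_moves --motion '[{"x":0,"y":0,"z":0,"yaw":0,"hand":-1},{"x":0,"y":0,"z":0,"yaw":0,"hand":-1},{"x":0,"y":0,"z":0,"yaw":0,"hand":-1},{"x":0,"y":0,"z":0,"yaw":0,"hand":-1},{"x":0,"y":0,"z":0,"yaw":0,"hand":-1},{"x":0,"y":0,"z":0,"yaw":0,"hand":-1}]' --newtons 40

```text
clock: 4.78
position: [0.5188, 0.3207, 0.0646]
ee_rot: [-2.447, -1.97, 0.001]
force: [-1.6, 0.8, -0.7]
width: 0.128
gripper_force: 39.9
```

Call:
apply_moves --motion '[{"x":0,"y":0,"z":4,"yaw":0,"hand":-1},{"x":0,"y":0,"z":9,"yaw":0,"hand":-1},{"x":0,"y":-3,"z":12,"yaw":10,"hand":-1},{"x":0.5,"y":-6,"z":12,"yaw":20,"hand":-1},{"x":1,"y":-9,"z":12,"yaw":30,"hand":-1},{"x":1.5,"y":-12,"z":12,"yaw":40,"hand":-1},{"x":2,"y":-15,"z":12,"yaw":50,"hand":-1},{"x":2.5,"y":-18,"z":12,"yaw":60,"hand":-1},{"x":3,"y":-21,"z":12,"yaw":70,"hand":-1},{"x":3.2,"y":-24,"z":12,"yaw":80,"hand":-1}]'

```text
clock: 6.02
position: [0.551, 0.0794, 0.1845]
ee_rot: [-0.6, -3.083, 0.0]
force: [0.3, -0.9, -3.1]
width: 0.13
gripper_force: 40.0
```

Call:
apply_moves --motion '[{"x":0.2,"y":-2,"z":0,"yaw":10,"hand":-1},{"x":0.4,"y":-4,"z":0,"yaw":20,"hand":-1},{"x":0.4,"y":-6,"z":-2,"yaw":30,"hand":-1},{"x":0.4,"y":-6.6,"z":-3,"yaw":30,"hand":-1},{"x":0.4,"y":-6.6,"z":-3,"yaw":30,"hand":-1},{"x":0.4,"y":-6.6,"z":-3,"yaw":30,"hand":-1}]'

```text
clock: 6.78
position: [0.5552, 0.0161, 0.1555]
ee_rot: [-0.209, 3.134, 0.001]
force: [0.8, 0.3, -2.2]
width: 0.127
gripper_force: 40.0
```

Run:
```python
from h import *
o=observe();print(o["clock"],o["position"],o["ee_rot"],o["joints"].round(2))
for n in("wrist","side","scene"):
    a=get_image(n);cv2.imwrite(f"pics/p2_{n}.png",a);np.save(f"p2_{n}.npy",camera_model(n)["T"])
a=cv2.imread("pics/p2_wrist.png")
cv2.imwrite("pics/p2w.png",a)
```

```text
6.775 [0.55516618 0.01611907 0.15545248] [-2.09205617e-01  3.13372119e+00  8.73291851e-04] [ 0.57  0.61 -1.03  1.78  0.58  1.1   1.05]
```

View pics/p2w.png

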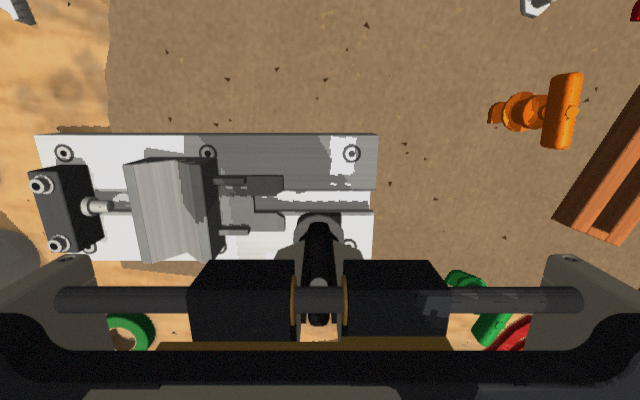

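The wrist picture shows the plate (edges at rows ~134 and ~260), the notched foot's tip at ~(284,180), the screw tip at ~(112,207), close to the block's left face, and the stud held at ~(318,240). Now I measure the slot and the stud's offset from it.

Run:
```python
from h import *
W=camera_model("wrist");W["T"]=np.load("p2_wrist.npy")
a=cv2.imread("pics/p2_wrist.png");s=cv2.imread("pics/p2_side.png")
for uv in((36,135),(377,133.5),(372.5,260),(375.5,190),(373,210),(284,177),(281,210)):
    print(uv,ray(W,uv,.034).round(4))
c1=cv2.resize(a[120:275,20:400],(800,326),interpolation=cv2.INTER_CUBIC)
c2=cv2.resize(s[165:255,270:430],(480,270),interpolation=cv2.INTER_CUBIC)
c=np.zeros((600,800,3),np.uint8);c[:326]=c1;c[328:598,:480]=c2
cv2.imwrite("pics/c2.png",c)
```

```text
(36, 135) [ 0.5299 -0.249   0.034 ]
(377, 133.5) [0.4868 0.0613 0.034 ]
(372.5, 260) [0.6147 0.0817 0.034 ]
(375.5, 190) [0.5396 0.0702 0.034 ]
(373, 210) [0.5601 0.0717 0.034 ]
(284, 177) [ 0.5386 -0.0192  0.034 ]
(281, 210) [ 0.5723 -0.0189  0.034 ]
```

View pics/c2.png

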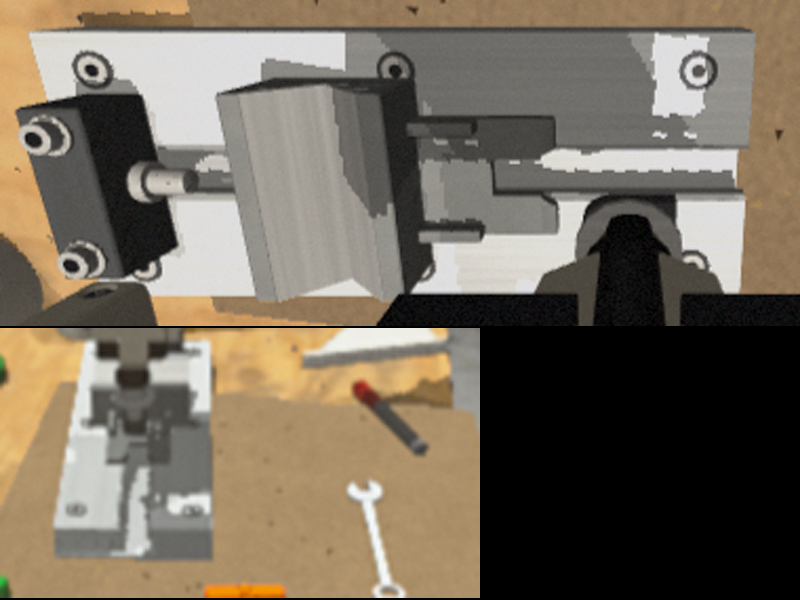

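Call:
apply_moves --motion '[{"x":0.2,"y":0,"z":-2,"yaw":0,"hand":-1},{"x":0.2,"y":0,"z":-4,"yaw":0,"hand":-1},{"x":0.2,"y":0,"z":-5.5,"yaw":0,"hand":-1},{"x":0.2,"y":0,"z":-5.5,"yaw":0,"hand":-1},{"x":0.2,"y":0,"z":-5.5,"yaw":0,"hand":-1}]'

```text
clock: 7.55
position: [0.5572, 0.0151, 0.0999]
ee_rot: [-0.211, 3.134, 0.001]
force: [0.6, -0.8, -1.8]
width: 0.124
gripper_force: 40.0
```

Run:
```python
from h import *
o=observe();print(o["clock"],o["position"],o["ee_rot"],o["force"])
for n in("wrist","side","scene"):
    a=get_image(n);cv2.imwrite(f"pics/p3_{n}.png",a);m=camera_model(n);np.save(f"p3_{n}.npy",m["T"])
    print(n,[np.round(r["rect"],0).tolist()+[round(r["p"],2)] for r in recognise("stud",n)])
    if n=="wrist":print(m["T"].round(3).tolist())
a=cv2.imread("pics/p3_wrist.png");s=cv2.imread("pics/p3_side.png");d=cv2.imread("pics/p3_scene.png")
c=np.zeros((600,800,3),np.uint8)
c[:300]=cv2.resize(a[190:265,225:425],(800,300),interpolation=cv2.INTER_CUBIC)
c[300:600,:400]=cv2.resize(s[180:255,270:370],(400,300),interpolation=cv2.INTER_CUBIC)
c[300:600,400:]=cv2.resize(d[170:245,265:365],(400,300),interpolation=cv2.INTER_CUBIC)
cv2.imwrite("pics/c3.png",c)
```

```text
7.55 [0.55717716 0.01506226 0.09993445] [-2.10746682e-01  3.13427101e+00  7.13350585e-04] [ 0.57836681 -0.77462847 -1.80698866]
wrist [[524.0, 58.0, 640.0, 160.0, 0.91], [478.0, 314.0, 529.0, 352.0, 0.84], [294.0, 214.0, 344.0, 328.0, 0.56]]
[[-0.133, -0.944, -0.301, 0.476], [0.991, -0.127, -0.04, 0.005], [-0.001, -0.304, 0.953, 0.257], [0.0, 0.0, 0.0, 1.0]]
side [[387.0, 294.0, 417.0, 334.0, 0.84], [337.0, 252.0, 364.0, 288.0, 0.73], [250.0, 240.0, 276.0, 279.0, 0.7], [373.0, 150.0, 418.0, 181.0, 0.59], [303.0, 188.0, 325.0, 222.0, 0.54], [190.0, 236.0, 222.0, 273.0, 0.53]]
scene [[283.0, 249.0, 303.0, 285.0, 0.71], [286.0, 298.0, 309.0, 339.0, 0.63], [302.0, 185.0, 319.0, 217.0, 0.6], [228.0, 219.0, 243.0, 249.0, 0.56], [199.0, 198.0, 215.0, 229.0, 0.39]]
```

View pics/c3.png

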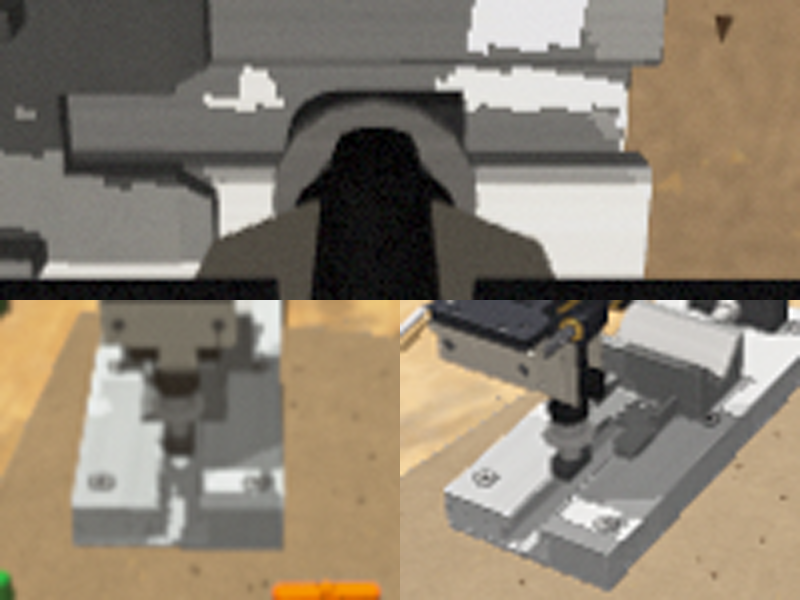

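Run:
```python
from h import *
W=camera_model("wrist");W["T"]=np.load("p3_wrist.npy")
a=cv2.imread("pics/p3_wrist.png").mean(2)
for c in(345,350,360,370,295,300):print(c,a[200:238,c].astype(int).tolist())
for c in(308,318,328):print(c,a[204:226,c].astype(int).tolist())
n=np.array([np.cos(.137),np.sin(.137)])
for u,v,z in((350,206,.034),(350,231.3,.034),(350,228,.032),(320,213,.0413),(298,216,.0413),(341.5,216,.0413),(278,200,.042),(278,237,.042),(385,150,.034)):
    p=ray(W,(u,v),z);print(u,v,z,p.round(4),(p[:2]@n).round(4))
print(np.array([.5572,.0151])@n)
```

```text
345 [229, 230, 210, 130, 103, 88, 98, 163, 228, 227, 226, 228, 227, 228, 227, 205, 113, 114, 117, 114, 115, 112, 111, 109, 109, 112, 112, 100, 67, 66, 64, 105, 151, 148, 147, 165, 217, 225]
350 [228, 207, 115, 112, 106, 88, 97, 113, 163, 227, 226, 226, 227, 228, 228, 227, 206, 117, 119, 115, 113, 110, 110, 112, 110, 113, 114, 103, 69, 68, 70, 105, 149, 151, 149, 163, 210, 226]
360 [230, 229, 206, 115, 106, 88, 96, 166, 227, 228, 227, 227, 227, 227, 228, 228, 204, 118, 116, 116, 112, 111, 113, 111, 111, 111, 113, 101, 68, 66, 66, 105, 150, 149, 148, 162, 210, 227]
370 [114, 114, 113, 113, 107, 88, 93, 113, 159, 223, 228, 227, 228, 228, 228, 227, 228, 206, 118, 113, 114, 113, 110, 109, 109, 112, 115, 101, 66, 69, 65, 106, 150, 150, 146, 160, 210, 227]
295 [113, 115, 113, 112, 103, 94, 102, 113, 110, 110, 111, 110, 113, 112, 155, 216, 190, 112, 112, 114, 110, 111, 111, 110, 107, 107, 106, 95, 66, 71, 88, 102, 102, 100, 98, 99, 100, 104]
300 [115, 112, 114, 112, 102, 97, 105, 113, 110, 112, 114, 112, 115, 111, 114, 95, 55, 24, 24, 36, 40, 50, 70, 97, 99, 104, 105, 104, 103, 99, 100, 102, 97, 99, 98, 98, 95, 63]
308 [104, 96, 101, 116, 115, 111, 113, 109, 93, 21, 24, 31, 48, 78, 99, 100, 100, 101, 98, 102, 98, 104]
318 [107, 94, 101, 112, 111, 112, 112, 108, 78, 29, 49, 77, 99, 98, 99, 101, 99, 85, 7, 8, 9, 5]
328 [99, 76, 102, 113, 111, 112, 113, 108, 79, 23, 23, 40, 54, 74, 95, 98, 100, 98, 99, 98, 88, 57]
350 206 0.034 [0.5442 0.0388 0.034 ] 0.5444
350 231.3 0.034 [0.5656 0.0423 0.034 ] 0.566
350 228 0.032 [0.5635 0.0422 0.032 ] 0.564
320 213 0.0413 [0.5507 0.0156 0.0413] 0.5477
298 216 0.0413 [ 0.5554 -0.0009  0.0413] 0.5501
341.5 216 0.0413 [0.5509 0.0325 0.0413] 0.5502
278 200 0.042 [ 0.5444 -0.0174  0.042 ] 0.5369
278 237 0.042 [ 0.5748 -0.0146  0.042 ] 0.5674
385 150 0.034 [0.4974 0.0574 0.034 ] 0.5005
0.5540413649763409
```

Call:
apply_moves --motion '[{"x":-0.1,"y":0,"z":0,"yaw":0,"hand":-1},{"x":-0.1,"y":0,"z":-0.3,"yaw":0,"hand":-1},{"x":-0.1,"y":0,"z":-0.6,"yaw":0,"hand":-1},{"x":-0.1,"y":0,"z":-0.8,"yaw":0,"hand":-1},{"x":-0.1,"y":0,"z":-0.9,"yaw":0,"hand":-1},{"x":-0.1,"y":0,"z":-1.0,"yaw":0,"hand":-1},{"x":-0.1,"y":0,"z":-1.0,"yaw":0,"hand":-1}]'

```text
clock: 8.72
position: [0.556, 0.0147, 0.0897]
ee_rot: [0.21, -3.134, -0.0]
force: [1.1, -0.1, -2.4]
width: 0.127
gripper_force: 40.0
```

Call:
apply_moves --motion '[{"x":0,"y":0,"z":-0.2,"yaw":0,"hand":-1},{"x":0,"y":0,"z":-0.4,"yaw":0,"hand":-1},{"x":0,"y":0,"z":-0.6,"yaw":0,"hand":-1},{"x":0,"y":0,"z":-0.8,"yaw":0,"hand":-1},{"x":0,"y":0,"z":-1.0,"yaw":0,"hand":-1},{"x":0,"y":0,"z":-1.0,"yaw":0,"hand":-1}]'

```text
clock: 9.48
position: [0.5559, 0.0147, 0.0795]
ee_rot: [0.211, -3.134, -0.0]
force: [-0.1, -0.3, -2.6]
width: 0.128
gripper_force: 40.0
```

Run:
```python
from h import *
W=camera_model("wrist");W["T"]=np.load("p2_wrist.npy")
t=np.array([-np.sin(.137),np.cos(.137)])
f=lambda u,v,z:round(float(ray(W,(20+u*.475,120+v*.4755),z)[:2]@t),4)
print("tip",f(197,182,.047),f(193,172,.052),"face top",f(218,95,.076),f(258,295,.076),"foot end",f(556,140,.042),f(558,220,.042),"plate +y end",f(752,100,.034),f(745,230,.034),"-y",f(30,32,.034))
print(np.array([.5559,.0147])@t)
```

```text
tip -0.253 -0.2501 face top -0.2162 -0.2167 foot end -0.0919 -0.0924 plate +y end -0.0037 -0.0035 -y -0.3207
-0.06135802413339255
```

Call:
apply_moves --motion '[{"x":0.07,"y":-0.5,"z":0,"yaw":0,"hand":-1},{"x":0.14,"y":-1.0,"z":0,"yaw":0,"hand":-1},{"x":0.21,"y":-1.5,"z":0,"yaw":0,"hand":-1},{"x":0.28,"y":-2.0,"z":0,"yaw":0,"hand":-1},{"x":0.35,"y":-2.5,"z":0,"yaw":0,"hand":-1},{"x":0.42,"y":-3.0,"z":0,"yaw":0,"hand":-1},{"x":0.49,"y":-3.5,"z":0,"yaw":0,"hand":-1},{"x":0.56,"y":-4.0,"z":0,"yaw":0,"hand":-1},{"x":0.56,"y":-4.0,"z":0,"yaw":0,"hand":-1}]'

```text
clock: 10.6
position: [0.5616, -0.0258, 0.0796]
ee_rot: [0.209, -3.134, 0.0]
force: [-0.6, 0.4, -2.9]
width: 0.132
gripper_force: 40.0
```

Call:
apply_moves --motion '[{"x":0.06,"y":-0.4,"z":0,"yaw":0,"hand":-1},{"x":0.11,"y":-0.8,"z":0,"yaw":0,"hand":-1},{"x":0.14,"y":-1.0,"z":0,"yaw":0,"hand":-1},{"x":0.17,"y":-1.2,"z":0,"yaw":0,"hand":-1},{"x":0.19,"y":-1.4,"z":0,"yaw":0,"hand":-1},{"x":0.22,"y":-1.6,"z":0,"yaw":0,"hand":-1},{"x":0.25,"y":-1.8,"z":0,"yaw":0,"hand":-1},{"x":0.28,"y":-2.0,"z":0,"yaw":0,"hand":-1}]'

```text
clock: 11.6
position: [0.5644, -0.0448, 0.0798]
ee_rot: [-0.211, 3.134, 0.001]
force: [-1.0, 4.1, -2.6]
width: 0.126
gripper_force: 40.0
```

Call:
apply_moves --motion '[{"x":0.03,"y":-0.2,"z":0,"yaw":0,"hand":-1},{"x":0.06,"y":-0.4,"z":0,"yaw":0,"hand":-1},{"x":0.08,"y":-0.6,"z":0,"yaw":0,"hand":-1},{"x":0.11,"y":-0.8,"z":0,"yaw":0,"hand":-1},{"x":0.14,"y":-1.0,"z":0,"yaw":0,"hand":-1},{"x":0.17,"y":-1.2,"z":0,"yaw":0,"hand":-1},{"x":0.2,"y":-1.4,"z":0,"yaw":0,"hand":-1},{"x":0.22,"y":-1.6,"z":0,"yaw":0,"hand":-1}]'

```text
clock: 12.6
position: [0.5666, -0.0614, 0.0797]
ee_rot: [-0.21, 3.135, 0.0]
force: [-0.7, 4.3, -1.5]
width: 0.128
gripper_force: 40.0
```

Run:
```python
from h import *
a=get_image("wrist");m=camera_model("wrist");o=observe();print(o["position"],o["force"])
cv2.imwrite("pics/c4.png",cv2.resize(a[110:275,20:400],(800,347),interpolation=cv2.INTER_CUBIC));np.save("p4.npy",m["T"])
```

```text
[ 0.56667116 -0.06173139  0.07972312] [-0.19548838  4.07044441 -1.62147755]
```

View pics/c4.png

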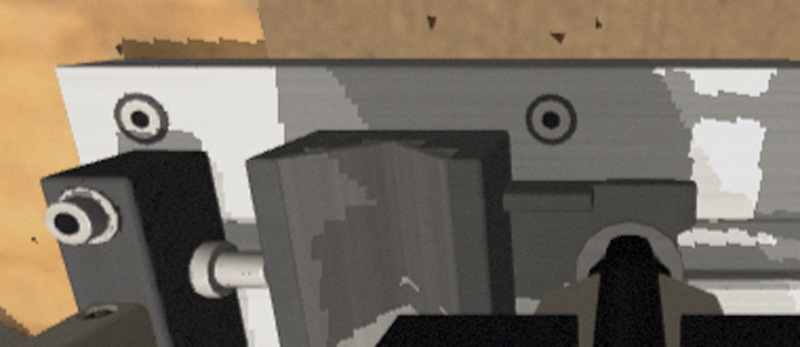

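Call:
apply_moves --motion '[{"x":0.01,"y":-0.1,"z":0,"yaw":0,"hand":-1},{"x":0.03,"y":-0.2,"z":0,"yaw":0,"hand":-1},{"x":0.04,"y":-0.3,"z":0,"yaw":0,"hand":-1},{"x":0.06,"y":-0.4,"z":0,"yaw":0,"hand":-1},{"x":0.07,"y":-0.5,"z":0,"yaw":0,"hand":-1},{"x":0.08,"y":-0.6,"z":0,"yaw":0,"hand":-1}]'

```text
clock: 13.4
position: [0.5674, -0.0673, 0.0798]
ee_rot: [-0.211, 3.134, 0.0]
force: [-1.2, 3.8, -2.1]
width: 0.129
gripper_force: 40.0
```

Call:
apply_moves --motion '[{"x":0.01,"y":-0.05,"z":0,"yaw":0,"hand":-1},{"x":0.01,"y":-0.1,"z":0,"yaw":0,"hand":-1},{"x":0.02,"y":-0.15,"z":0,"yaw":0,"hand":-1},{"x":0.03,"y":-0.2,"z":0,"yaw":0,"hand":-1},{"x":0.03,"y":-0.25,"z":0,"yaw":0,"hand":-1},{"x":0.04,"y":-0.3,"z":0,"yaw":0,"hand":-1}]'

```text
clock: 14.15
position: [0.5678, -0.0703, 0.0797]
ee_rot: [0.21, -3.135, -0.0]
force: [-0.5, 5.0, -2.0]
width: 0.128
gripper_force: 40.0
```

Call:
apply_moves --motion '[{"x":0.01,"y":-0.05,"z":0,"yaw":0,"hand":-1},{"x":0.01,"y":-0.1,"z":0,"yaw":0,"hand":-1},{"x":0.02,"y":-0.15,"z":0,"yaw":0,"hand":-1},{"x":0.03,"y":-0.2,"z":0,"yaw":0,"hand":-1}]'

```text
clock: 14.65
position: [0.568, -0.0723, 0.0797]
ee_rot: [0.21, -3.134, -0.0]
force: [-0.9, 4.5, -1.8]
width: 0.128
gripper_force: 40.0
```

Call:
apply_moves --motion '[{"x":0.01,"y":-0.05,"z":0,"yaw":0,"hand":-1},{"x":0.01,"y":-0.1,"z":0,"yaw":0,"hand":-1},{"x":0.02,"y":-0.15,"z":0,"yaw":0,"hand":-1}]'

```text
clock: 15.02
position: [0.5683, -0.0738, 0.0798]
ee_rot: [-0.21, 3.135, 0.0]
force: [-0.3, 5.0, -0.5]
width: 0.127
gripper_force: 40.0
```

Call:
apply_moves --motion '[{"x":0.01,"y":-0.04,"z":0,"yaw":0,"hand":-1},{"x":0.01,"y":-0.08,"z":0,"yaw":0,"hand":-1},{"x":0.02,"y":-0.12,"z":0,"yaw":0,"hand":-1}]'

```text
clock: 15.4
position: [0.5685, -0.075, 0.0798]
ee_rot: [-0.21, 3.135, 0.0]
force: [-0.4, 4.5, -0.7]
width: 0.129
gripper_force: 40.0
```

Call:
apply_moves --motion '[{"x":0.01,"y":-0.04,"z":0,"yaw":0,"hand":-1},{"x":0.01,"y":-0.08,"z":0,"yaw":0,"hand":-1},{"x":0.02,"y":-0.12,"z":0,"yaw":0,"hand":-1}]'

```text
clock: 15.78
position: [0.5687, -0.0761, 0.0797]
ee_rot: [-0.21, 3.135, 0.0]
force: [-0.8, 5.8, -0.9]
width: 0.13
gripper_force: 40.0
```

Call:
apply_moves --motion '[{"x":0.01,"y":-0.04,"z":0,"yaw":0,"hand":-1},{"x":0.01,"y":-0.08,"z":0,"yaw":0,"hand":-1},{"x":0.02,"y":-0.12,"z":0,"yaw":0,"hand":-1}]'

```text
clock: 16.15
position: [0.5687, -0.0764, 0.0798]
ee_rot: [0.212, -3.134, -0.002]
force: [-1.2, 7.2, -1.4]
width: 0.13
gripper_force: 40.0
```

Call:
apply_moves --motion '[{"x":0.01,"y":-0.04,"z":0,"yaw":0,"hand":-1},{"x":0.01,"y":-0.08,"z":0,"yaw":0,"hand":-1},{"x":0.01,"y":-0.08,"z":0,"yaw":0,"hand":-1},{"x":0.01,"y":-0.08,"z":0,"yaw":0,"hand":-1}]'

```text
clock: 16.65
position: [0.5687, -0.0765, 0.0798]
ee_rot: [0.212, -3.134, -0.003]
force: [-1.4, 9.9, -0.6]
width: 0.131
gripper_force: 40.0
```

Call:
apply_moves --motion '[{"x":0,"y":0,"z":-0.2,"yaw":0,"hand":-1},{"x":0,"y":0,"z":-0.4,"yaw":0,"hand":-1},{"x":0,"y":0,"z":-0.6,"yaw":0,"hand":-1},{"x":0,"y":0,"z":-0.8,"yaw":0,"hand":-1},{"x":0,"y":0,"z":-0.9,"yaw":0,"hand":-1},{"x":0,"y":0,"z":-1.0,"yaw":0,"hand":-1},{"x":0,"y":0,"z":-1.0,"yaw":0,"hand":-1}]' --newtons 55

```text
clock: 17.52
position: [0.5694, -0.0762, 0.071]
ee_rot: [-0.213, 3.133, 0.003]
force: [-5.7, 9.1, 9.4]
width: 0.129
gripper_force: 55.0
```

Call:
apply_moves --motion '[{"x":-0.1,"y":0,"z":-0.1,"yaw":0,"hand":-1},{"x":-0.15,"y":0,"z":-0.1,"yaw":0,"hand":-1},{"x":-0.15,"y":0,"z":-0.1,"yaw":-5,"hand":-1},{"x":-0.15,"y":0,"z":-0.1,"yaw":-10,"hand":-1},{"x":-0.15,"y":0,"z":-0.1,"yaw":-15,"hand":-1},{"x":-0.15,"y":0,"z":-0.1,"yaw":-15,"hand":-1}]'

```text
clock: 18.27
position: [0.5701, -0.0756, 0.0707]
ee_rot: [0.199, 3.13, 0.005]
force: [2.0, 9.7, 6.2]
width: 0.127
gripper_force: 55.0
```

Call:
apply_moves --motion '[{"x":0,"y":0,"z":-0.1,"yaw":0,"hand":-1},{"x":0,"y":0,"z":-0.15,"yaw":0,"hand":-1},{"x":0,"y":0,"z":-0.15,"yaw":0,"hand":-1}]'

```text
clock: 18.65
position: [0.5701, -0.0755, 0.0696]
ee_rot: [0.197, 3.13, 0.005]
force: [0.4, 9.4, 12.6]
width: 0.126
gripper_force: 55.0
```

Run:
```python
from h import *
o=observe();print(o["position"],o["force"],o["ft_torque"],o["ee_rot"])
a=get_image("wrist");b=get_image("scene");d=get_image("side")
c=np.zeros((600,800,3),np.uint8)
c[:300]=cv2.resize(a[190:265,225:425],(800,300),interpolation=cv2.INTER_CUBIC)
c[300:,:400]=cv2.resize(d[160:235,270:370],(400,300),interpolation=cv2.INTER_CUBIC)
c[300:,400:]=cv2.resize(b[160:235,270:370],(400,300),interpolation=cv2.INTER_CUBIC)
cv2.imwrite("pics/c5.png",c)
```

```text
[ 0.57012724 -0.07551726  0.06957966] [ 0.43808424  9.44210491 12.6370811 ] [ 2.4796094  -0.3145514   0.06925942] [0.19740864 3.12979255 0.00480191]
```

View pics/c5.png

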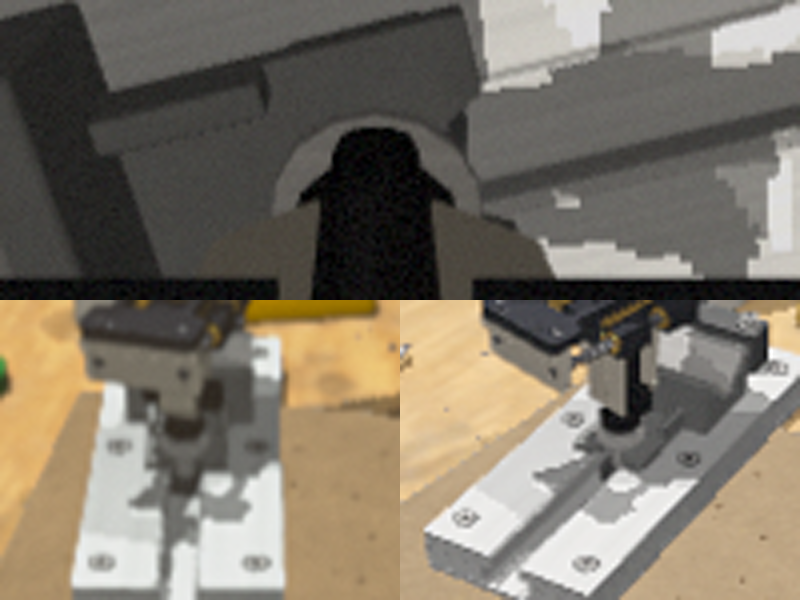

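Call:
apply_moves --motion '[{"x":0,"y":0,"z":0.03,"yaw":-8,"hand":-1},{"x":0,"y":0,"z":0.03,"yaw":-16,"hand":-1},{"x":0,"y":0,"z":0.03,"yaw":-24,"hand":-1},{"x":0,"y":0,"z":0.03,"yaw":-24,"hand":-1}]'

```text
clock: 19.3
position: [0.5704, -0.0749, 0.0698]
ee_rot: [0.846, 3.02, 0.007]
force: [1.4, 11.3, 9.2]
width: 0.124
gripper_force: 55.0
```

Call:
apply_moves --motion '[{"x":0,"y":0.05,"z":0,"yaw":-8,"hand":-1},{"x":-0.02,"y":0.08,"z":0,"yaw":-16,"hand":-1},{"x":-0.02,"y":0.1,"z":0,"yaw":-24,"hand":-1},{"x":-0.02,"y":0.1,"z":0,"yaw":-24,"hand":-1}]'

```text
clock: 19.8
position: [0.5708, -0.0742, 0.07]
ee_rot: [1.455, 2.778, 0.009]
force: [3.3, 10.6, 9.8]
width: 0.129
gripper_force: 55.0
```

Call:
apply_moves --motion '[{"x":0,"y":0.04,"z":0,"yaw":-8,"hand":-1},{"x":0,"y":0.08,"z":0,"yaw":-16,"hand":-1},{"x":0,"y":0.1,"z":0,"yaw":-23,"hand":-1},{"x":0,"y":0.1,"z":0,"yaw":-28,"hand":-1},{"x":0,"y":0.1,"z":0,"yaw":-28,"hand":-1}]'

```text
clock: 20.42
position: [0.5713, -0.0738, 0.07]
ee_rot: [2.084, 2.344, 0.011]
force: [4.5, 9.1, 8.3]
width: 0.127
gripper_force: 55.0
```

Run:
```python
from h import *
o=observe();print(o["position"],o["force"],o["ft_torque"],o["ee_rot"],o["joints"].round(2))
```

```text
[ 0.57131942 -0.07382839  0.07002169] [4.45054067 9.13771557 8.26460508] [ 2.1598474  -1.23041062  0.06411847] [2.08399939 2.34438075 0.0106724 ] [ 0.43  0.59 -0.56  1.83  0.41  0.82 -0.22]
```

Call:
apply_moves --motion '[{"x":-0.05,"y":0,"z":0.1,"yaw":0,"hand":-1},{"x":-0.1,"y":0,"z":0.2,"yaw":0,"hand":-1},{"x":-0.1,"y":0,"z":0.3,"yaw":0,"hand":-1},{"x":-0.1,"y":0,"z":0.4,"yaw":0,"hand":-1},{"x":-0.1,"y":0,"z":0.4,"yaw":0,"hand":-1}]'

```text
clock: 21.05
position: [0.5697, -0.0741, 0.0714]
ee_rot: [2.084, 2.347, 0.01]
force: [13.6, 9.0, -19.5]
width: 0.13
gripper_force: 55.0
```

Call:
apply_moves --motion '[{"x":0.1,"y":0.03,"z":-0.15,"yaw":0,"hand":-1},{"x":0.15,"y":0.05,"z":-0.2,"yaw":0,"hand":-1},{"x":0.15,"y":0.05,"z":-0.2,"yaw":0,"hand":-1}]'

```text
clock: 21.42
position: [0.5701, -0.074, 0.0712]
ee_rot: [2.085, 2.347, 0.006]
force: [1.4, 8.0, 7.0]
width: 0.13
gripper_force: 55.0
```

Call:
apply_moves --motion '[{"x":0,"y":0.05,"z":0.06,"yaw":0,"hand":-1},{"x":0,"y":0.05,"z":0.06,"yaw":0,"hand":-0.5},{"x":0,"y":0.05,"z":0.06,"yaw":0,"hand":-0.2},{"x":0,"y":0.05,"z":0.06,"yaw":0,"hand":-0.2},{"x":0,"y":0.05,"z":0.06,"yaw":0,"hand":-0.2}]'

```text
clock: 22.05
position: [0.5676, -0.0756, 0.0701]
ee_rot: [2.089, 2.347, -0.001]
force: [0.7, -0.1, -0.4]
width: 0.397
gripper_force: 0.0
```

Call:
apply_moves --motion '[{"x":0,"y":0,"z":1.5,"yaw":0,"hand":-0.2},{"x":0,"y":0,"z":4,"yaw":0,"hand":-0.2},{"x":0,"y":0,"z":8,"yaw":0,"hand":-0.2},{"x":0,"y":0,"z":12,"yaw":0,"hand":-0.2},{"x":-3,"y":3,"z":15,"yaw":0,"hand":-0.2},{"x":-6,"y":6,"z":17,"yaw":0,"hand":-0.2},{"x":-6,"y":6,"z":17,"yaw":0,"hand":-0.2}]'

```text
clock: 22.92
position: [0.507, -0.0121, 0.2432]
ee_rot: [2.081, 2.35, 0.003]
force: [0.7, -0.1, 0.4]
width: 0.4
gripper_force: 0.0
```

Run:
```python
from h import *
o=observe();print(o["clock"],o["position"],o["force"])
a=get_image("wrist");b=get_image("scene");d=get_image("side")
c=np.zeros((600,800,3),np.uint8)
c[:300,:480]=cv2.resize(a,(480,300),interpolation=cv2.INTER_AREA)
c[300:,:400]=cv2.resize(d[160:235,270:370],(400,300),interpolation=cv2.INTER_CUBIC)
c[300:,400:]=cv2.resize(b[160:235,290:390],(400,300),interpolation=cv2.INTER_CUBIC)
cv2.imwrite("pics/c6.png",c)
```

```text
22.925 [ 0.50698859 -0.01214598  0.2431693 ] [ 0.70380029 -0.11917464  0.3942648 ]
```

View pics/c6.png

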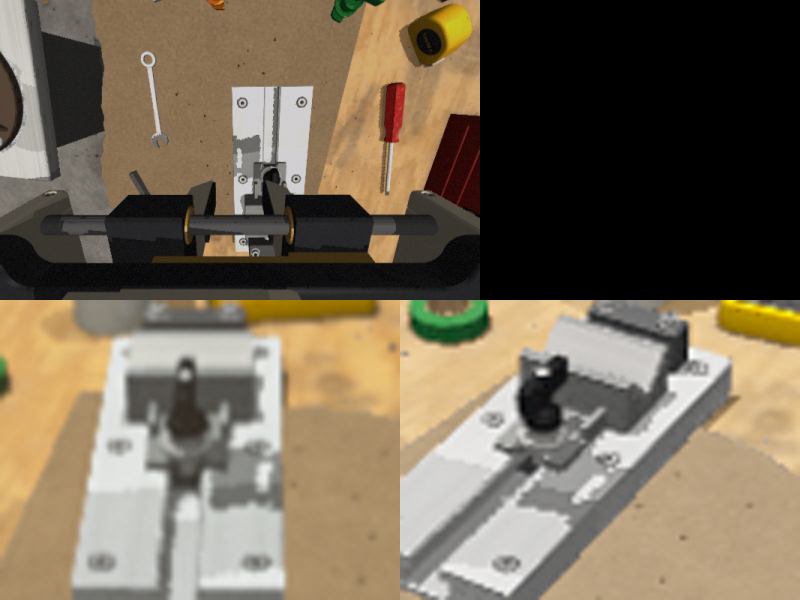

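The final pictures show the stud upright in the notch with its handle along the slot, so the head is crosswise. The collar sits on the foot, the block is against the stop, and the gripper is clear.

```bash
python3 -c "
from cell import *
print(sign_off())"
```

```text
the job is handed in; nothing more can be done
None
```

I handed the job in at about 23 s: the black stud is locked crosswise in the T-slot and clamps the foot. The block was pushed home against the setting screw with an estimated 5 N, and in the last pictures it still sits against the stop. `sign_off` returned no verdict, so I don't know the judged result.

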